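Feed one jar lid from the bench dispenser and slide it on to the spray card

TASK

Press the lid dispenser's plunger fully home once, so that a single jar lid comes out on its tray, and let the plunger spring back. Then, without gripping or lifting the lid, nudge it sideways with a fingertip off the tray and over the bench until it lies flat and wholly on the small white spray card, ready for its colour swatch to be sprayed. Leave the other lids in the dispenser, and do not disturb the jars, tools and other things lying about.

Things in the scene. Friction and masses are not known exactly. Their poses are not given: they have to be found in the camera images.
- dispenser: bolted-down aluminium lid dispenser: base plate, magazine of four upright steel guide bars holding a pile of four lids, a black round plunger button at one end, the delivery tray at the other. Origin on the bench under the magazine's axis; x points out of the outlet (the way the plunger is pressed and the lid leaves), z up. The plate is 3 mm thick, x = -86 to +96 mm, y = -27 to +27 mm
- magazine (a point): point on the base plate on the magazine's axis, 3 mm above the bench, under the middle of the bottom lid. The guide bars stand within 27 mm of this axis and reach 50 mm above the bench, their round collar is 58 mm in diameter; two cheeks, 16 mm high, flank the bottom lid, within 28 mm of this point lengthwise and 28.5 mm sideways
- tray (a point): centre of the delivery tray, 62 mm in front of the magazine's axis: the bare flat front of the base plate (68 mm long, 54 mm wide), 3 mm above the bench, with no rims, so that a lid can be slid off either side
- plunger (a joint): travel of the plunger in m: 0 out (at rest), 0.060 fully home against its stop; slides level along the dispenser's +x, needs 2 N to start and 5 N at the end, springs back when let go. A full stroke leaves the bottom lid's centre some 58 mm in front of the magazine's axis; on return the next lid drops. A part stroke leaves the lid under the magazine
- plunger_face (a point): centre of the outer face of the plunger's round black button (30 mm diameter, 13.5 mm thick, centre 19 mm above the bench), moving with it; at rest 99 mm behind the magazine's axis. It is pressed along the dispenser's +x axis
- lid_1: the bottom lid of the pile, the one that comes out: a round black ribbed screw lid, 42 mm diameter, 11 mm thick, about 16 g, lying flat. Origin: centre of its underside
- lid_2: the second lid from below, the same in shape; origin at the centre of its underside
- lid_3: the third lid from below, the same
- lid_4: the top lid of the pile, the same
- card: the spray card: a small square of white card, 120 by 120 mm, lying fixed on the bench on one side or the other of the delivery tray, as thin as paper (nothing to catch on). Origin: its centre; x and y along its edges
- sanding_block: loose wooden sanding block, 85 by 36 by 17 mm, on the other side of the tray; long side along x, origin at the centre of its underside. Leave alone
- jar_open: open paint jar, 52 mm diameter, 62 mm high, standing beyond the delivery tray's end; origin at the centre of its foot. Leave alone
- jar_rinse: larger open rinse jar, 68 mm diameter, 75 mm high; origin at the centre of its foot. Leave alone
- big_lid: a large loose lid, 72 mm diameter, 10 mm thick, lying on the bench; origin at the centre of its underside. Leave alone
- thinner: white bottle, 52 mm diameter, 120 mm high; origin at the centre of its foot. Leave alone
- tweezers: steel tweezers, 105 mm long along x, 18 mm wide, 6 mm high, lying near the plunger's end of the dispenser; origin at the middle on the bench. Leave alone
- airbrush: airbrush, 125 mm long along x, its paint cup on top, 46 mm high, lying on its low rest; origin at the middle on the bench. Leave alone
Mind the look-alikes: they are no part of the job. Leave any pink look-alike of the dispenser alone. Leave any red look-alike of the lid_4 alone.

How it is judged:
By the outcome, as a careful person would: the job done as asked, in the order asked, and still so for the second after the job is handed in, with the robot touching nothing.
It also fails if it takes over 51 s, if anything falls off the work surface, if the arm or the gripper's body presses on something with over 40 N, if the wrist force passes 120 N, or if a joint passes its speed limit or range.

ROBOT

A 7-joint arm with a two-finger parallel gripper is mounted at the origin on the work surface. World frame = base frame: x ahead of the robot, y to its left, z up, the work surface at z = 0. Lengths are in m, angles in rad, forces in N, time in s.
With the tool pointing down it reaches from about 0.35 to 0.775 m from the base axis. Payload 3.1 kg.
Tool frame: the origin (TCP) lies on the centre line of the jaws, within the pads' length; the fingertips stand 11 mm ahead of it and the grasp point (between the pads) lies 8 mm behind it; z points along the fingers, y is the direction in which the jaws open and shut (so a half turn about z gives the same grasp; the last joint's range is limited). The gripper opens to 85 mm and grips with 20 to 120 N. Pads are 22 mm wide; open, the fingers measure 114 mm over their backs; the gripper's body (76 mm by 85 mm) begins 54 mm behind the grasp point. The pads swing forward as they close: fully open they stand 13 mm farther back than shut.
Start: joints at [-1.263, 0.311, 0.014, 1.512, -0.004, 1.319, -0.027], TCP at [0.188, 0.517, 0.242] pointing down, gripper open.
Joint ranges: [-2.7, 2.7], [-0.3, 1.91], [-1.27, 1.3], [0.12, 2.57], [-1.44, 4.58], [0.2, 2.03], [-3.05, 3.05]. Speed limits (rad/s): [2.79, 2.79, 3.14, 3.14, 3.14, 3.14, 3.14].

INTERFACE

Orientations are given as a 3x3 rotation matrix whose columns are the frame's x, y, z axes.
In Python, from cell import env, viewer gives the robot as it stands.
- The arm moves only by the tool jog_arm, never from a script. Its argument "rows" is a list of rows, each an object with "slide": the shift along the tool's x, y, z in mm, a list of three; "turn": the turn, a rotation vector about the tool's x, y, z in rad, a list of three; "claw": the opening, from -1 (shut) to 1 (fully open). In form: [{"slide": [dx, dy, dz], "turn": [ax, ay, az], "claw": claw}, ...]. A call has 1 to 20 rows; each row is the pose to reach, as a shift and turn from the pose commanded when the call began, along the tool's axes at that moment; what a row does not reach only later rows make up. A row lasts 1/12 s, in which the tool goes at most 41.7 mm and 7.16 degrees, less where a joint would pass 70% of its speed; a pose out of reach is approached as far as the arm can. A call with a gripper value outside its range is refused whole. The fingers move at their own pace and stop on an object; "force" is the grip in N (left out, the last holds). Time passes only in rows, so rows that repeat a pose let the fingers close. It gives the time, the measured TCP pose, the force and the opening at its end, in the units of the state.
- env.observe(): the state, without advancing time (a new reading comes with each control period).
- viewer.get_image(name): name is "scene" or "top"; returns the picture (400x640x3 uint8, blue, green, red); there is no depth.
- viewer.camera_params(name): a dict with "vertical_fov" (degrees; the focal length in pixels is half the picture's height over the tangent of half this angle, whatever the lens; pixels are square), "cx", "cy" (the principal point, pixels), "origin" and "orientation" of the camera in the world. Camera axes: x right, y up, looking along -z (the intrinsics and any distortion apply to the point x, -y, -z); pixel columns grow to the right and rows downward; lengths in m; the calibration is good to about 2 mm. A picture is of the moment at which its call begins. camera_params takes no time and is no camera call.
- env.finish_job(): hands the job in, once; it reports no verdict.
The state is a dict: "time": time; "q": joint angles; "dq": joint speeds; "joint_efforts": joint torques, N m; "position": TCP position; "tcp_rot": TCP orientation; "force": force on the tool from outside, world axes, zero at the start; "torque": the same for the moment, N m; "gripper_width": finger opening in m.
Only numpy, scipy, OpenCV 4.12 (cv2) and the standard library are available. Lean on these libraries where they do the work, as an engineer would, in place of code of your own. Each camera call takes 0.05 s, during which the arm holds its last target.

## Working session

There is one attempt and no reset: what is moved stays moved. The work goes in short steps, Python scripts to look and compute and a tool call to move; the robot and the scene stay as the last step left them, time stands still between calls to the robot, and variables do not carry over. Pictures are saved under pics/ and viewed, and the job is handed in when it is done.

Besides the shell and the picture viewer there is one more tool, called after "Request:" in YAML: its name, and indented under it one key for each argument. jog_arm: Moves the arm, as the interface text tells. Its arguments: {"type":"object","properties":{"rows":{"type":"array","items":{"type":"object","properties":{"slide":{"type":"array","items":{"type":"number"}},"turn":{"type":"array","items":{"type":"number"}},"claw":{"type":"number"}}}},"force":{"type":"number"}},"required":["rows"]}

```bash
ls; mkdir -p pics
python3 - <<'E'
from cell import env, viewer
import cv2
for n in("scene","top"):
    cv2.imwrite(f"pics/{n}0.png",viewer.get_image(n)); print(n,viewer.camera_params(n))
s=env.observe();print(s)
E
```

```text
pics
scene {'vertical_fov': 52.34455846176012, 'cx': 319.3510640154874, 'cy': 202.2238204281671, 'origin': array([ 0.88728232, -0.51086455,  0.75002444]), 'orientation': array([[ 0.79642783, -0.44703133,  0.40726613],
       [ 0.60445673,  0.56808993, -0.55848535],
       [ 0.01829666,  0.69096803,  0.72265373]])}
top {'vertical_fov': 50.58404960561939, 'cx': 316.88923826805427, 'cy': 196.9118903981575, 'origin': array([0.37661573, 0.03512201, 1.04312484]), 'orientation': array([[-0.02267629,  0.99022893, -0.13759522],
       [-0.99948793, -0.01934685,  0.02548684],
       [ 0.02257578,  0.13810271,  0.99016058]])}
{'time': 0.1, 'q': array([-1.2627072 ,  0.31163915,  0.01397598,  1.5128935 , -0.00441416,
        1.31919804, -0.02719441]), 'dq': array([-0.00020343, -0.00330262,  0.00110108, -0.00335404,  0.00058383,
        0.00113867, -0.0016162 ]), 'joint_efforts': array([ 7.45755988e-04, -3.80853510e+01,  1.46985725e-01, -2.31239140e+01,
        1.25466526e-02,  8.11752747e-03,  1.25830277e-05]), 'position': array([0.18824277, 0.51611441, 0.24133451]), 'tcp_rot': array([[-9.39477499e-01,  3.42609981e-01, -6.56154519e-04],
       [ 3.42610602e-01,  9.39475367e-01, -2.00242652e-03],
       [-6.96103058e-05, -2.10604016e-03, -9.99997780e-01]]), 'force': array([ 0.2935758 , -0.53589431, -0.31980506]), 'torque': array([-0.06183682,  0.04726032,  0.00439468]), 'gripper_width': 0.08518608970901258}
```

View pics/scene0.png

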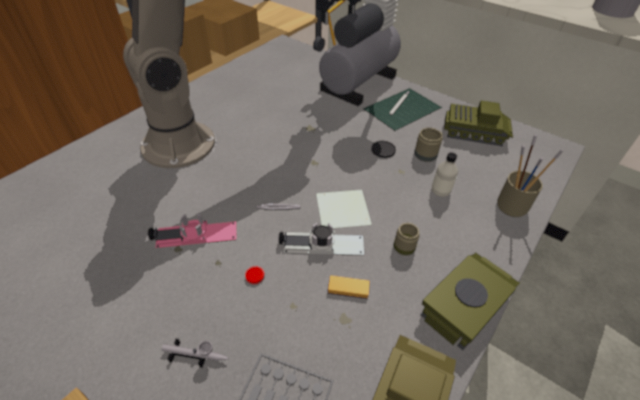

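View pics/top0.png

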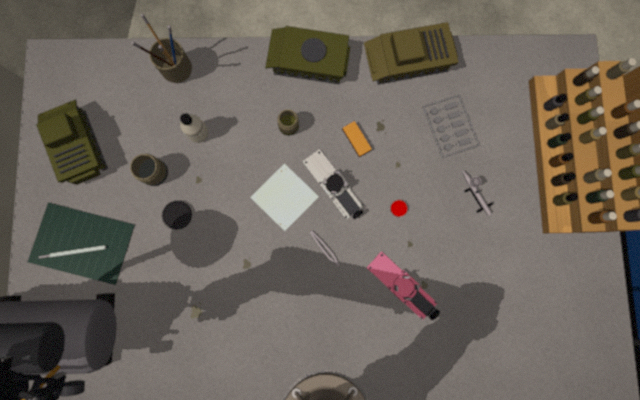

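The top view shows the dispenser at about (335,185), its button at (357,213), tray at (318,163), card at (285,197), block at (358,138), tweezers at (325,246) and the open jar at (288,122). The pink dispenser and the red lid are the look-alikes. I'll measure more precisely.

```bash
cat > h.py <<'E'
import numpy as np, cv2
from cell import env, viewer
def K(n):
    p=viewer.camera_params(n); f=200/np.tan(np.radians(p['vertical_fov'])/2); return p,f
def ray(n,uv):
    p,f=K(n); u,v=uv
    d=np.array([(u-p['cx'])/f,-(v-p['cy'])/f,-1.]); return np.array(p['origin']),np.array(p['orientation'])@d
def pt(n,uv,z):
    o,d=ray(n,uv); return o+d*(z-o[2])/d[2]
def px(n,P):
    p,f=K(n); c=np.array(p['orientation']).T@(np.array(P)-p['origin'])
    return np.array([p['cx']+f*c[0]/-c[2], p['cy']-f*c[1]/-c[2]])
E
python3 - <<'E'
from h import *
for n,b,s in(("top",(240,100,400,240),5),("scene",(240,170,440,310),4)):
    im=cv2.imread(f"pics/{n}0.png"); x0,y0,x1,y1=b
    cv2.imwrite(f"pics/{n}0z.png",cv2.resize(im[y0:y1,x0:x1],None,fx=s if n=='scene' else 4.2,fy=s if n=='scene' else 4.2,interpolation=cv2.INTER_CUBIC))
    hsv=cv2.cvtColor(im,cv2.COLOR_BGR2HSV)
    m=((hsv[...,2]>170)&(hsv[...,1]<50)).astype(np.uint8)
    print(n, viewer.camera_params(n).keys())
    for c in cv2.findContours(m,0,2)[0]:
        if cv2.contourArea(c)>60:
            r=cv2.minAreaRect(c); bx=cv2.boxPoints(r); P=np.array([pt(n,q,0)for q in bx])
            print(cv2.contourArea(c),np.round(r[0]),"ctr",pt(n,r[0],0).round(4),"corners",P[:,:2].round(3).tolist(),[round(float(np.linalg.norm(P[i]-P[i-1])),4)for i in range(2)])
    mo=cv2.inRange(hsv,(10,150,120),(25,255,255))
    for c in cv2.findContours(mo,0,2)[0]:
        if cv2.contourArea(c)>100:
            r=cv2.minAreaRect(c);P=np.array([pt(n,q,.017)for q in cv2.boxPoints(r)]); print("orange",r[0],P[:,:2].round(3).tolist())
E
```

```text
top dict_keys(['vertical_fov', 'cx', 'cy', 'origin', 'orientation'])
2217.5 [284. 197.] ctr [0.5236 0.0906 0.    ] corners [[0.525, 0.174], [0.609, 0.089], [0.523, 0.007], [0.44, 0.092]] [0.1179, 0.1201]
490.0 [319. 166.] ctr [0.6009 0.0016 0.    ] corners [[0.614, 0.043], [0.645, 0.001], [0.588, -0.04], [0.557, 0.002]] [0.07, 0.0525]
orange (356.7646789550781, 138.44114685058594) [[0.693, -0.059], [0.711, -0.09], [0.637, -0.13], [0.619, -0.099]]
orange (577.2573852539062, 127.02008056640625) [[0.675, -0.612], [0.728, -0.642], [0.696, -0.703], [0.643, -0.673]]
scene dict_keys(['vertical_fov', 'cx', 'cy', 'origin', 'orientation'])
512.0 [348. 244.] ctr [0.5973 0.0022 0.    ] corners [[0.553, 0.002], [0.611, 0.047], [0.64, 0.003], [0.584, -0.041]] [0.0528, 0.0737]
1590.0 [343. 209.] ctr [0.5255 0.0885 0.    ] corners [[0.438, 0.091], [0.534, 0.187], [0.607, 0.086], [0.518, -0.001]] [0.1213, 0.1359]
1396.5 [546.   2.] ctr [ 0.5172  1.856  -0.    ] corners [[0.276, 1.681], [0.162, 2.069], [0.758, 2.03], [0.799, 1.687]] [0.5224, 0.4046]
```

```bash
ls pics
```

```text
scene0.png
scene0z.png
top0.png
top0z.png
```

View pics/top0z.png

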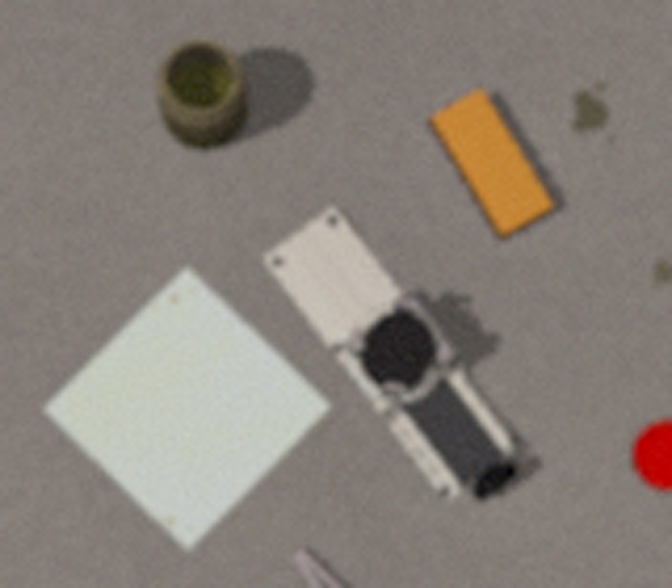

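View pics/scene0z.png

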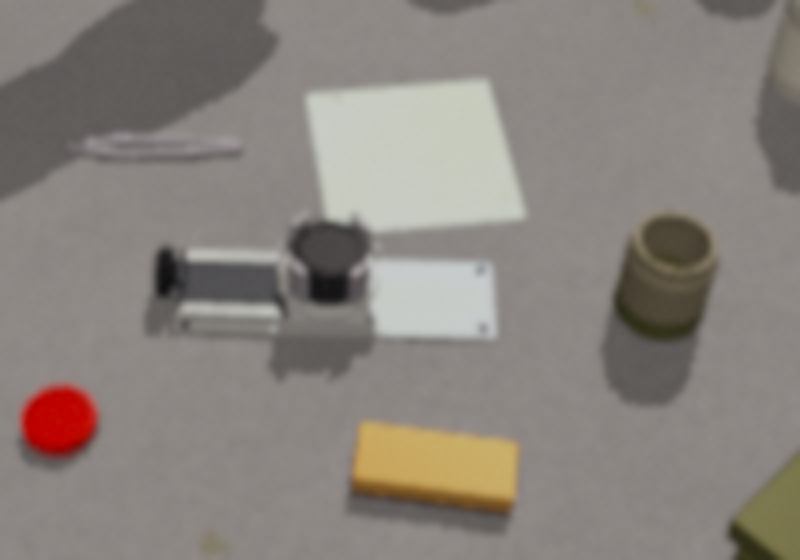

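Run:
```python
from h import *
T=lambda x,y:(240+(x+.5)/4.2-.5,100+(y+.5)/4.2-.5)
S=lambda x,y:(240+(x+.5)/4-.5,170+(y+.5)/4-.5)
def pr(l,n,uv,z): print(l,n,(pt(n,uv,z)*1000).round(1))
pr("frontL","top",T(263,257),.003);pr("frontR","top",T(333,207),.003)
pr("frontL","scene",S(494,261),.003);pr("frontR","scene",S(496,338),.003)
pr("rearL","top",T(447,497),.003);pr("rearR","scene",S(181,330),.003)
for n in("top","scene"):
    im=cv2.imread(f"pics/{n}0.png"); g=im.max(2)
    m=(g<58).astype(np.uint8)
    b=(320,160,370,225) if n=="top" else (275,215,340,265)
    mm=np.zeros_like(m); mm[b[1]:b[3],b[0]:b[2]]=m[b[1]:b[3],b[0]:b[2]]
    for c in cv2.findContours(mm,0,2)[0]:
        if cv2.contourArea(c)>20: print(n,cv2.contourArea(c),cv2.boundingRect(c),np.round(cv2.fitEllipse(c)[0],1))
pr("pile","top",T(400,350),.047);pr("pile","scene",S(330,247),.047)
pr("btn","top",T(494,478),.034);
# button centre triangulate: scene button face ellipse centre
pr("btn","scene",S(165,272),.019);pr("btn top edge","scene",S(170,248),.034)
pr("btn c","top",T(494,479),.025)
for l,q,z in(("jar top",(203,77),.062),):pr(l,"top",T(*q),z)
```

```text
frontL top [613.3  43.    3. ]
frontR top [6.433e+02 5.000e-01 3.000e+00]
frontL scene [612.3  45.4   3. ]
frontR scene [643.8  -1.2   3. ]
rearL top [467.3 -62.4   3. ]
rearR scene [ 499.5 -106.7    3. ]
top 44.0 (353, 210, 10, 8) [357.2 212.9]
top 189.5 (326, 174, 17, 18) [334.4 182.7]
scene 58.0 (317, 237, 10, 9) [321.5 241. ]
scene 39.5 (279, 233, 7, 11) [281.7 238.5]
pile top [547.9 -34.2  47. ]
pile scene [550.5 -35.6  47. ]
btn top [474.9 -86.8  34. ]
btn scene [473.8 -89.7  19. ]
btn top edge scene [473.1 -83.5  34. ]
btn c top [475.2 -87.9  25. ]
jar top top [705.6  75.   62. ]
```

```bash
cat >> h.py <<'E'
O=np.array([.5505,-.035,0]); a=np.radians(36.2)
U=np.array([np.cos(a),np.sin(a),0]); V=np.array([-np.sin(a),np.cos(a),0]); Z=np.array([0,0,1.])
RT=np.column_stack([V,U,-Z])  # tool x along V, y along U
def W(x,y,z): return O+U*x/1e3+V*y/1e3+Z*z/1e3
def disp(P): d=np.array(P)-O; return np.round(np.array([d@U,d@V,d[2]])*1e3,1)
def go(x,y,z):
    from scipy.spatial.transform import Rotation as Ro
    s=env.observe(); R=s['tcp_rot']; p=s['position']
    print('t',s['time'],'disp',disp(p),'slide',(R.T@(W(x,y,z)-p)*1e3).round(1),'turn',Ro.from_matrix(R.T@RT).as_rotvec().round(3),'F',s['force'].round(1),'grip',round(s['gripper_width'],4))
E
python3 - <<'E'
from h import *
go(-138,0,150)
for l,P in(("card",(.5245,.0897,0)),("block",pt("top",(356.8,138.4),.017)),("tweez",pt("top",(325,246),.003)),("jar",(.7056,.075,0))):print(l,disp(P))
E
```

```text
t 0.1 disp [ 33.2 658.7 241.3] slide [-452.4 -508.2   92.4] turn [-0.002  0.001  0.589] F [ 0.3 -0.5 -0.3] grip 0.0852
card [ 52.7 116.    0. ]
block [  57.3 -115.7   17. ]
tweez [-106.2  110.3    3. ]
jar [190.1  -2.8   0. ]
```

Request:
jog_arm:
  rows:
    - {"slide": [-452, -508, 92], "turn": [-0.002, 0.001, 0.589], "claw": -1}
    - {"slide": [-452, -508, 92], "turn": [-0.002, 0.001, 0.589], "claw": -1}
    - {"slide": [-452, -508, 92], "turn": [-0.002, 0.001, 0.589], "claw": -1}
    - {"slide": [-452, -508, 92], "turn": [-0.002, 0.001, 0.589], "claw": -1}
    - {"slide": [-452, -508, 92], "turn": [-0.002, 0.001, 0.589], "claw": -1}
    - {"slide": [-452, -508, 92], "turn": [-0.002, 0.001, 0.589], "claw": -1}
    - {"slide": [-452, -508, 92], "turn": [-0.002, 0.001, 0.589], "claw": -1}
    - {"slide": [-452, -508, 92], "turn": [-0.002, 0.001, 0.589], "claw": -1}
    - {"slide": [-452, -508, 92], "turn": [-0.002, 0.001, 0.589], "claw": -1}
    - {"slide": [-452, -508, 92], "turn": [-0.002, 0.001, 0.589], "claw": -1}
    - {"slide": [-452, -508, 92], "turn": [-0.002, 0.001, 0.589], "claw": -1}
    - {"slide": [-452, -508, 92], "turn": [-0.002, 0.001, 0.589], "claw": -1}
    - {"slide": [-452, -508, 92], "turn": [-0.002, 0.001, 0.589], "claw": -1}
    - {"slide": [-452, -508, 92], "turn": [-0.002, 0.001, 0.589], "claw": -1}
    - {"slide": [-452, -508, 92], "turn": [-0.002, 0.001, 0.589], "claw": -1}
    - {"slide": [-452, -508, 92], "turn": [-0.002, 0.001, 0.589], "claw": -1}
    - {"slide": [-452, -508, 92], "turn": [-0.002, 0.001, 0.589], "claw": -1}
    - {"slide": [-452, -508, 92], "turn": [-0.002, 0.001, 0.589], "claw": -1}
    - {"slide": [-452, -508, 92], "turn": [-0.002, 0.001, 0.589], "claw": -1}
    - {"slide": [-452, -508, 92], "turn": [-0.002, 0.001, 0.589], "claw": -1}

```text
time: 1.77
position: [0.4385, -0.1142, 0.1498]
tcp_rot: [[-0.592, 0.806, -0.001], [0.806, 0.592, 0.003], [0.003, 0.001, -1.0]]
force: [-0.1, 0.1, -0.2]
gripper_width: 0.0001
```

Run:
```python
from h import *
go(-138,0,19)
```

```text
t 1.7667 disp [-137.2    2.2  149.8] slide [ -2.7  -0.9 130.8] turn [ 0.001 -0.003  0.001] F [-0.1  0.1 -0.2] grip 0.0001
```

Next I descend behind the button. The x/y settling may still be under way.

Request:
jog_arm:
  rows:
    - {"slide": [-2, -1, 42], "turn": [0, 0, 0], "claw": -1}
    - {"slide": [-2, -1, 84], "turn": [0, 0, 0], "claw": -1}
    - {"slide": [-2, -1, 115], "turn": [0, 0, 0], "claw": -1}
    - {"slide": [-2, -1, 131], "turn": [0, 0, 0], "claw": -1}
    - {"slide": [-2, -1, 131], "turn": [0, 0, 0], "claw": -1}
    - {"slide": [-2, -1, 131], "turn": [0, 0, 0], "claw": -1}
    - {"slide": [-2, -1, 131], "turn": [0, 0, 0], "claw": -1}

```text
time: 2.35
position: [0.4408, -0.1165, 0.0206]
tcp_rot: [[-0.592, 0.806, 0.003], [0.806, 0.592, 0.002], [0.0, 0.004, -1.0]]
force: [-1.0, -0.6, 1.2]
gripper_width: -0.0001
```

Run:
```python
from h import *
go(-54,0,19)
for n,b in(("top",(240,100,400,240)),("scene",(240,170,440,310))):
    im=viewer.get_image(n); x0,y0,x1,y1=b
    cv2.imwrite(f"pics/{n}1z.png",cv2.resize(im[y0:y1,x0:x1],None,fx=4,fy=4,interpolation=cv2.INTER_CUBIC))
```

```text
t 2.35 disp [-136.7   -1.    20.6] slide [ 0.8 82.7  1.9] turn [ 0.004 -0.     0.002] F [-1.  -0.6  1.2] grip -0.0001
```

View pics/scene1z.png

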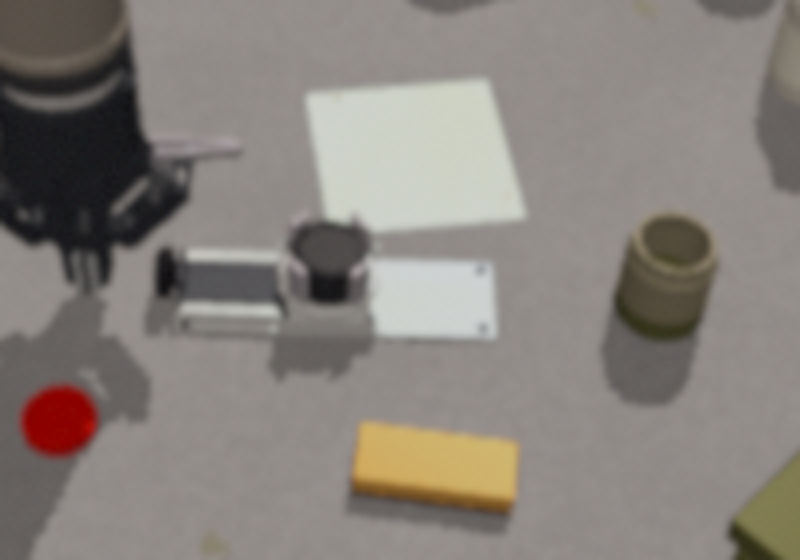

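View pics/top1z.png

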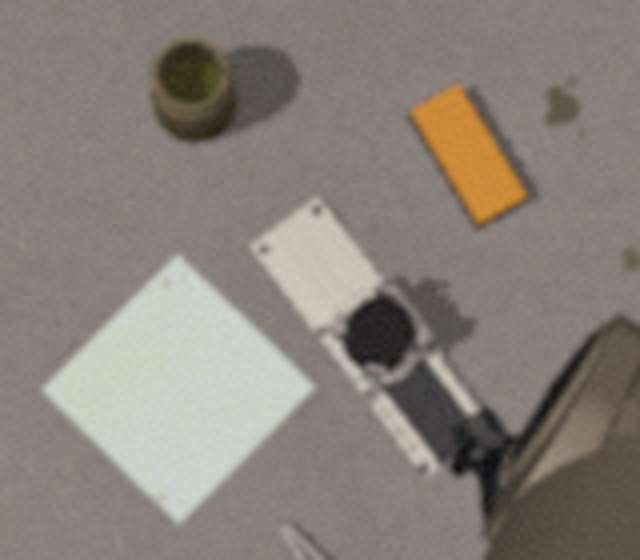

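Run:
```python
from h import *
for q in((187,195),(178,212),(150,232),(127,245),(112,255),(105,285),(45,245),(90,290)):
    o,d=ray("scene",(240+q[0]/4,170+q[1]/4))
    for y in(-10,0,):
        t=((O+V*y/1e3-o)@V)/(d@V); print(q,y,disp(o+d*t)-[-136.7,0,0])
```

```text
(187, 195) -10 [ 59.9 -10.   97.6]
(187, 195) 0 [58.7  0.  86.2]
(178, 212) -10 [ 54.5 -10.   83.5]
(178, 212) 0 [53.2 -0.  71.9]
(150, 232) -10 [ 38.4 -10.   66.2]
(150, 232) 0 [36.8 -0.  54.2]
(127, 245) -10 [ 25.1 -10.   54.5]
(127, 245) 0 [23.3 -0.  42.4]
(112, 255) -10 [ 16.1 -10.   45.5]
(112, 255) 0 [14.2 -0.  33.2]
(105, 285) -10 [ 10.2 -10.   18.4]
(105, 285) 0 [ 8.1 -0.   5.6]
(45, 245) -10 [-20.4 -10.   52.7]
(45, 245) 0 [-23.   -0.   40.6]
(90, 290) -10 [  1.2 -10.   13.5]
(90, 290) 0 [-1.   0.   0.6]
```

Run:
```python
from h import *
print(env.observe()['q'].round(3))
```

```text
[-0.299  0.449  0.655  2.051 -0.398  0.762  1.233]
```

Request:
jog_arm:
  rows:
    - {"slide": [0, 0, 0], "turn": [0, 0, -0.12], "claw": -1}
    - {"slide": [0, 0, 0], "turn": [0, 0, -0.24], "claw": -1}
    - {"slide": [0, 0, 0], "turn": [0, 0, -0.36], "claw": -1}
    - {"slide": [0, 0, 0], "turn": [0, 0, -0.48], "claw": -1}
    - {"slide": [0, 0, 0], "turn": [0, 0, -0.6], "claw": -1}
    - {"slide": [0, 0, 0], "turn": [0, 0, -0.72], "claw": -1}
    - {"slide": [0, 0, 0], "turn": [0, 0, -0.84], "claw": -1}
    - {"slide": [0, 0, 0], "turn": [0, 0, -0.96], "claw": -1}
    - {"slide": [0, 0, 0], "turn": [0, 0, -1.08], "claw": -1}
    - {"slide": [0, 0, 0], "turn": [0, 0, -1.2], "claw": -1}
    - {"slide": [0, 0, 0], "turn": [0, 0, -1.32], "claw": -1}
    - {"slide": [0, 0, 0], "turn": [0, 0, -1.44], "claw": -1}
    - {"slide": [0, 0, 0], "turn": [0, 0, -1.57], "claw": -1}
    - {"slide": [0, 0, 0], "turn": [0, 0, -1.57], "claw": -1}
    - {"slide": [0, 0, 0], "turn": [0, 0, -1.57], "claw": -1}

```text
time: 3.7
position: [0.4405, -0.1176, 0.0205]
tcp_rot: [[-0.809, -0.588, 0.003], [-0.588, 0.809, 0.002], [-0.004, -0.0, -1.0]]
force: [0.1, 0.7, -0.1]
gripper_width: -0.0001
```

```bash
sed -i 's/^RT=.*/RT=np.column_stack([-U,V,-Z])/' h.py
python3 - <<'E'
from h import *
go(-114,0,20)
print(env.observe()['q'].round(3))
E
```

```text
t 3.7 disp [-137.6   -1.7   20.5] slide [-23.6   1.7   0.6] turn [-0.     0.004 -0.004] F [ 0.1  0.7 -0.1] grip -0.0001
[ 0.009  0.393  0.265  2.041 -0.156  0.723  2.57 ]
```

Request:
jog_arm:
  rows:
    - {"slide": [-15, 1.5, 0], "turn": [0, 0.004, 0], "claw": -1}
    - {"slide": [-25, 1.5, 0], "turn": [0, 0.004, 0], "claw": -1}
    - {"slide": [-32, 1.5, 0], "turn": [0, 0.004, 0], "claw": -1}
    - {"slide": [-40, 1.5, 0], "turn": [0, 0.004, 0], "claw": -1}
    - {"slide": [-48, 1.5, 0], "turn": [0, 0.004, 0], "claw": -1}
    - {"slide": [-56, 1.5, 0], "turn": [0, 0.004, 0], "claw": -1}
    - {"slide": [-64, 1.5, 0], "turn": [0, 0.004, 0], "claw": -1}
    - {"slide": [-72, 1.5, 0], "turn": [0, 0.004, 0], "claw": -1}
    - {"slide": [-79, 1.5, 0], "turn": [0, 0.004, 0], "claw": -1}
    - {"slide": [-83, 1.5, 0], "turn": [0, 0.004, 0], "claw": -1}
    - {"slide": [-83, 1.5, 0], "turn": [0, 0.004, 0], "claw": -1}

```text
time: 4.62
position: [0.5064, -0.0672, 0.0194]
tcp_rot: [[-0.807, -0.591, -0.002], [-0.591, 0.807, -0.001], [0.003, 0.001, -1.0]]
force: [-2.6, -3.3, 2.5]
gripper_width: -0.0001
```

Run:
```python
from h import *
go(-50,0,20); print(env.observe()['force']@U)
for n,b in(("scene",(240,170,440,310)),):
    im=viewer.get_image(n); x0,y0,x1,y1=b
    cv2.imwrite(f"pics/{n}2z.png",cv2.resize(im[y0:y1,x0:x1],None,fx=4,fy=4,interpolation=cv2.INTER_CUBIC))
```

```text
t 4.6167 disp [-54.6   0.1  19.4] slide [-4.6 -0.1 -0.6] turn [ 0.001 -0.003 -0.   ] F [-2.6 -3.3  2.5] grip -0.0001
-4.0411748830489795
```

View pics/scene2z.png

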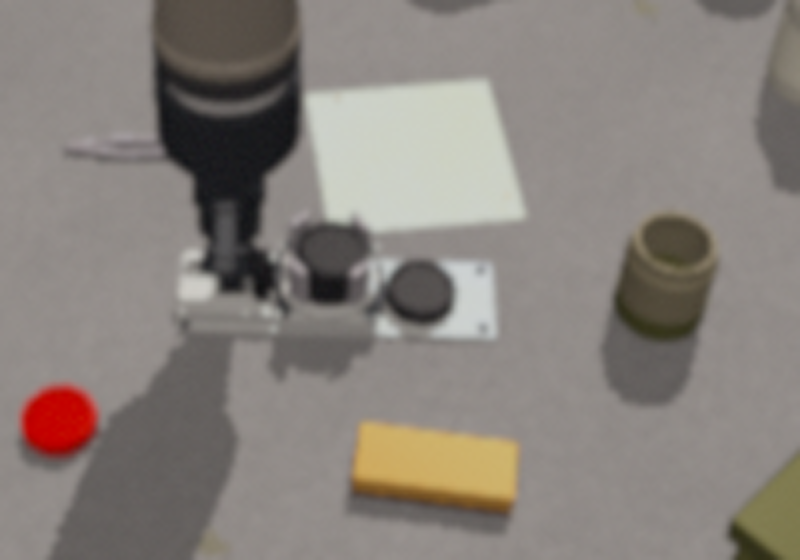

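The lid at zoom (420,290) is almost out. I push on until the force shows the stop.

Request:
jog_arm:
  rows:
    - {"slide": [-3, 0, 0], "turn": [0, 0, 0], "claw": -1}
    - {"slide": [-5, 0, 0], "turn": [0, 0, 0], "claw": -1}
    - {"slide": [-5, 0, 0], "turn": [0, 0, 0], "claw": -1}
    - {"slide": [-5, 0, 0], "turn": [0, 0, 0], "claw": -1}

```text
time: 5.0
position: [0.5092, -0.0651, 0.0193]
tcp_rot: [[-0.808, -0.589, -0.003], [-0.589, 0.808, -0.001], [0.003, 0.001, -1.0]]
force: [-3.3, -4.2, 2.7]
gripper_width: -0.0001
```

Run:
```python
from h import *
go(-50,0,20); print(env.observe()['force']@U)
```

```text
t 5.0 disp [-51.1   0.1  19.3] slide [-1.1 -0.1 -0.7] turn [ 0.001 -0.003 -0.002] F [-3.3 -4.2  2.7] grip -0.0001
-5.125758995786616
```

Request:
jog_arm:
  rows:
    - {"slide": [-2, 0, 0], "turn": [0, 0, 0], "claw": -1}
    - {"slide": [-4, 0, 0], "turn": [0, 0, 0], "claw": -1}
    - {"slide": [-4, 0, 0], "turn": [0, 0, 0], "claw": -1}
    - {"slide": [-4, 0, 0], "turn": [0, 0, 0], "claw": -1}

```text
time: 5.33
position: [0.5101, -0.0645, 0.0192]
tcp_rot: [[-0.809, -0.588, -0.008], [-0.588, 0.809, -0.002], [0.008, 0.003, -1.0]]
force: [-7.2, -5.9, 6.7]
gripper_width: -0.0001
```

Run:
```python
from h import *
go(-50,0,20); print(env.observe()['force']@U)
```

```text
t 5.3333 disp [-50.    0.1  19.2] slide [-0.  -0.1 -0.8] turn [ 0.003 -0.008 -0.003] F [-7.2 -5.9  6.7] grip -0.0001
-9.333824739958272
```

The force is past 5 N and motion has stalled at the predicted -50, so this is the stop. One small extra push, then I retreat.

Request:
jog_arm:
  rows:
    - {"slide": [-3, 0, 0], "turn": [0, 0, 0], "claw": -1}
    - {"slide": [-3, 0, 0], "turn": [0, 0, 0], "claw": -1}
    - {"slide": [-3, 0, 0], "turn": [0, 0, 0], "claw": -1}

```text
time: 5.58
position: [0.5102, -0.0644, 0.0191]
tcp_rot: [[-0.809, -0.587, -0.013], [-0.587, 0.809, -0.004], [0.013, 0.004, -1.0]]
force: [-11.2, -8.1, 11.3]
gripper_width: -0.0001
```

Run:
```python
from h import *
go(-138,0,19); print(env.observe()['force']@U)
```

```text
t 5.5833 disp [-49.9   0.1  19.1] slide [88.1 -0.5  1.2] turn [ 0.004 -0.012 -0.004] F [-11.2  -8.1  11.3] grip -0.0001
-13.827696569296078
```

Request:
jog_arm:
  rows:
    - {"slide": [10, 0, 0], "turn": [0, 0, 0], "claw": -1}
    - {"slide": [20, 0, 0], "turn": [0, 0, 0], "claw": -1}
    - {"slide": [30, 0, 0], "turn": [0, 0, 0], "claw": -1}
    - {"slide": [40, 0, 0], "turn": [0, 0, 0], "claw": -1}
    - {"slide": [50, 0, 0], "turn": [0, 0, 0], "claw": -1}
    - {"slide": [60, 0, 0], "turn": [0, 0, 0], "claw": -1}
    - {"slide": [70, 0, 0], "turn": [0, 0, 0], "claw": -1}
    - {"slide": [80, 0, 0], "turn": [0, 0, 0], "claw": -1}
    - {"slide": [90, 0, 0], "turn": [0, 0, 0], "claw": -1}
    - {"slide": [98, 0, 0], "turn": [0, 0, 0], "claw": -1}
    - {"slide": [98, 0, -40], "turn": [0, 0, 0], "claw": -1}
    - {"slide": [98, 0, -80], "turn": [0, 0, 0], "claw": -1}
    - {"slide": [98, 0, -110], "turn": [0, 0, 0], "claw": -1}
    - {"slide": [98, 0, -110], "turn": [0, 0, 0], "claw": -1}
    - {"slide": [98, 0, -110], "turn": [0, 0, 0], "claw": -1}

```text
time: 6.83
position: [0.4384, -0.118, 0.1319]
tcp_rot: [[-0.807, -0.591, 0.003], [-0.591, 0.807, -0.0], [-0.002, -0.002, -1.0]]
force: [-0.6, -1.0, -0.3]
gripper_width: 0.0002
```

Run:
```python
from h import *
go(58,-65,120)
for n,b in(("top",(240,100,400,240)),("scene",(240,170,440,310))):
    im=viewer.get_image(n); x0,y0,x1,y1=b
    cv2.imwrite(f"pics/{n}3.png",im)
    cv2.imwrite(f"pics/{n}3z.png",cv2.resize(im[y0:y1,x0:x1],None,fx=4,fy=4,interpolation=cv2.INTER_CUBIC))
```

```text
t 6.8333 disp [-139.5   -0.8  131.9] slide [-197.5  -64.2   12.5] turn [-0.002  0.002 -0.   ] F [-0.6 -1.  -0.3] grip 0.0002
```

View pics/scene3z.png

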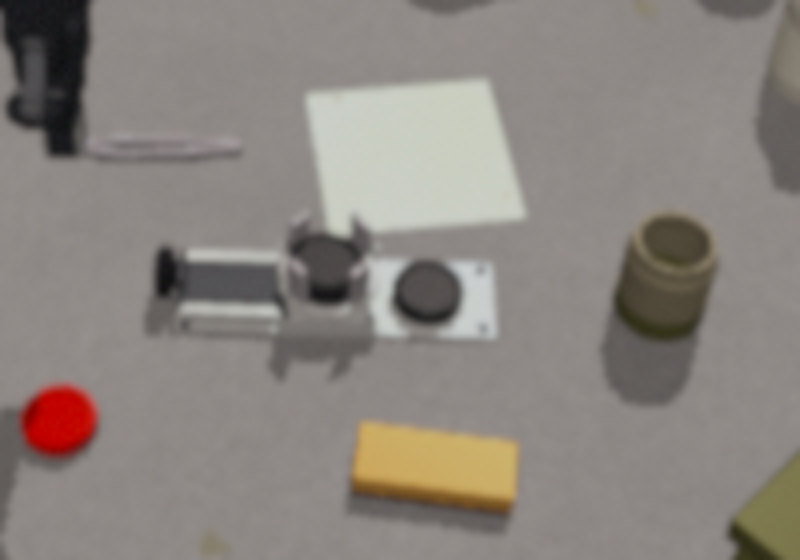

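View pics/top3z.png

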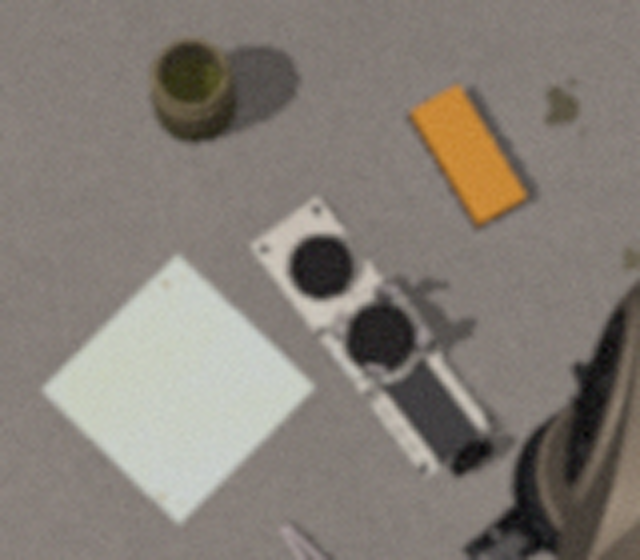

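The plunger has sprung back, the pile has dropped, and one lid is on the tray, at top zoom (321,267) and scene zoom (428,288).

```bash
cat >> h.py <<'E'
def lid(n,im,box,z):
    g=im.max(2); m=np.zeros(g.shape,np.uint8); x0,y0,x1,y1=box; m[y0:y1,x0:x1]=(g[y0:y1,x0:x1]<95)
    for c in cv2.findContours(m,0,2)[0]:
        if cv2.contourArea(c)>60:
            e=cv2.fitEllipse(c); print(n,cv2.contourArea(c),np.round(e[0],1),np.round(e[1],1),pt(n,e[0],z).round(4),disp(pt(n,e[0],z)))
E
python3 - <<'E'
from h import *
lid("top",cv2.imread("pics/top3.png"),(308,155,333,177),.012)
lid("scene",cv2.imread("pics/scene3.png"),(337,232,359,253),.010)
E
```

```text
top 171.5 [320.1 166.2] [14.9 15.1] [ 0.5969 -0.0012  0.012 ] [57.4 -0.1 12. ]
scene 180.0 [346.1 243.1] [15.3 15.8] [ 0.5972 -0.0045  0.01  ] [55.7 -2.9 10. ]
```

Request:
jog_arm:
  rows:
    - {"slide": [-39, -13, 0], "turn": [0, 0, 0], "claw": -1}
    - {"slide": [-78, -26, 0], "turn": [0, 0, 0], "claw": -1}
    - {"slide": [-117, -39, 0], "turn": [0, 0, 0], "claw": -1}
    - {"slide": [-156, -52, 0], "turn": [0, 0, 0], "claw": -1}
    - {"slide": [-185, -62, 0], "turn": [0, 0, 0], "claw": -1}
    - {"slide": [-196, -64, 0], "turn": [0, 0, 0], "claw": -1}
    - {"slide": [-196, -64, 20], "turn": [0, 0, 0], "claw": -1}
    - {"slide": [-196, -64, 60], "turn": [0, 0, 0], "claw": -1}
    - {"slide": [-196, -64, 80], "turn": [0, 0, 0], "claw": -1}
    - {"slide": [-196, -64, 80], "turn": [0, 0, 0], "claw": -1}
    - {"slide": [-196, -64, 80], "turn": [0, 0, 0], "claw": -1}

```text
time: 7.85
position: [0.6298, -0.0536, 0.046]
tcp_rot: [[-0.807, -0.59, -0.009], [-0.59, 0.807, 0.0], [0.007, 0.006, -1.0]]
force: [1.1, 0.3, 0.6]
gripper_width: 0.0002
```

Run:
```python
from h import *
go(57,-65,17.5)
```

```text
t 7.85 disp [ 53.  -61.9  46. ] slide [-4.2 -3.3 28.5] turn [ 0.006 -0.007 -0.001] F [1.1 0.3 0.6] grip 0.0002
```

Request:
jog_arm:
  rows:
    - {"slide": [0, 0, 0], "turn": [0, 0, 0], "claw": -1}
    - {"slide": [0, 0, 0], "turn": [0, 0, 0], "claw": -1}
    - {"slide": [0, 0, 0], "turn": [0, 0, 0], "claw": -1}
    - {"slide": [0, 0, 0], "turn": [0, 0, 0], "claw": -1}

```text
time: 8.18
position: [0.6334, -0.054, 0.0508]
tcp_rot: [[-0.807, -0.59, 0.0], [-0.59, 0.807, -0.0], [-0.0, -0.0, -1.0]]
force: [0.0, 0.2, 0.3]
gripper_width: -0.0001
```

Run:
```python
from h import *
go(57,-65,17.5)
```

```text
t 8.1833 disp [ 55.7 -64.3  50.8] slide [-1.3 -0.7 33.3] turn [-0.     0.    -0.001] F [0.  0.2 0.3] grip -0.0001
```

Request:
jog_arm:
  rows:
    - {"slide": [-1, 0, 12], "turn": [0, 0, 0], "claw": -1}
    - {"slide": [-1, 0, 24], "turn": [0, 0, 0], "claw": -1}
    - {"slide": [-1, 0, 30], "turn": [0, 0, 0], "claw": -1}
    - {"slide": [-1, 0, 33], "turn": [0, 0, 0], "claw": -1}
    - {"slide": [-1, 0, 33], "turn": [0, 0, 0], "claw": -1}
    - {"slide": [-1, 0, 33], "turn": [0, 0, 0], "claw": -1}
    - {"slide": [-1, 0, 33], "turn": [0, 0, 0], "claw": -1}

```text
time: 8.77
position: [0.6333, -0.0534, 0.0163]
tcp_rot: [[-0.807, -0.59, -0.002], [-0.59, 0.807, -0.0], [0.002, 0.001, -1.0]]
force: [0.4, 0.2, 0.3]
gripper_width: 0.0
```

Run:
```python
from h import *
go(57,0,17)
for n,b in(("top",(240,100,400,240)),("scene",(240,170,440,310))):
    im=viewer.get_image(n); x0,y0,x1,y1=b
    cv2.imwrite(f"pics/{n}4z.png",cv2.resize(im[y0:y1,x0:x1],None,fx=4,fy=4,interpolation=cv2.INTER_CUBIC))
```

```text
t 8.7667 disp [ 55.9 -63.8  16.3] slide [-1.  63.8 -0.6] turn [ 0.001 -0.002 -0.001] F [0.4 0.2 0.3] grip 0.0
```

View pics/scene4z.png

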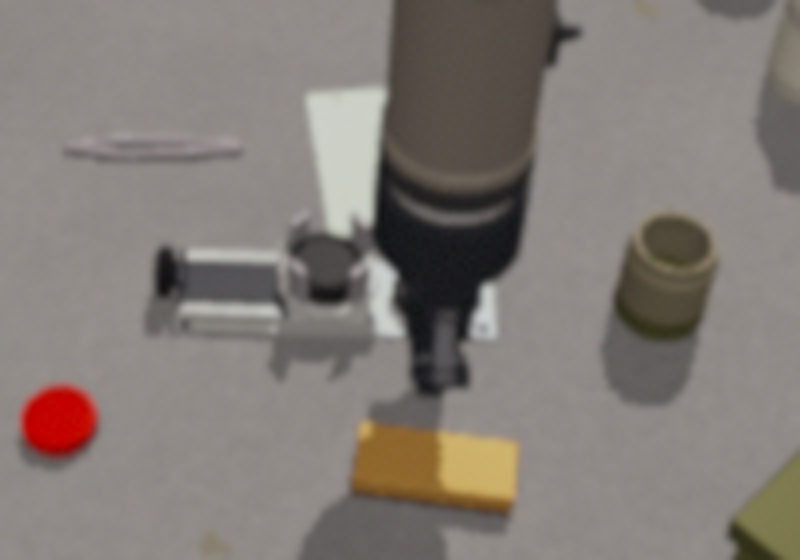

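Request:
jog_arm:
  rows:
    - {"slide": [-1, 10, -1], "turn": [0, 0, 0], "claw": -1}
    - {"slide": [-1, 20, -1], "turn": [0, 0, 0], "claw": -1}
    - {"slide": [-1, 26, -1], "turn": [0, 0, 0], "claw": -1}
    - {"slide": [-1, 30, -1], "turn": [0, 0, 0], "claw": -1}
    - {"slide": [-1, 34, -1], "turn": [0, 0, 0], "claw": -1}
    - {"slide": [-1, 39, -1], "turn": [0, 0, 0], "claw": -1}
    - {"slide": [-1, 44, -1], "turn": [0, 0, 0], "claw": -1}
    - {"slide": [-1, 49, -1], "turn": [0, 0, 0], "claw": -1}
    - {"slide": [-1, 54, -1], "turn": [0, 0, 0], "claw": -1}
    - {"slide": [-1, 59, -1], "turn": [0, 0, 0], "claw": -1}
    - {"slide": [-1, 64, -1], "turn": [0, 0, 0], "claw": -1}
    - {"slide": [-1, 69, -1], "turn": [0, 0, 0], "claw": -1}
    - {"slide": [-1, 74, -1], "turn": [0, 0, 0], "claw": -1}
    - {"slide": [-1, 79, -1], "turn": [0, 0, 0], "claw": -1}
    - {"slide": [-1, 84, -1], "turn": [0, 0, 0], "claw": -1}
    - {"slide": [-1, 89, -1], "turn": [0, 0, 0], "claw": -1}
    - {"slide": [-1, 94, -1], "turn": [0, 0, 0], "claw": -1}
    - {"slide": [-1, 99, -1], "turn": [0, 0, 0], "claw": -1}
    - {"slide": [-1, 102, -1], "turn": [0, 0, 0], "claw": -1}
    - {"slide": [-1, 102, -1], "turn": [0, 0, 0], "claw": -1}

```text
time: 10.53
position: [0.573, 0.0308, 0.0172]
tcp_rot: [[-0.807, -0.591, -0.003], [-0.591, 0.807, 0.001], [0.002, 0.002, -1.0]]
force: [0.1, -0.2, 0.2]
gripper_width: -0.0004
```

Run:
```python
from h import *
go(57,84,17)
for n,b in(("top",(240,100,400,240)),("scene",(240,170,440,310))):
    im=viewer.get_image(n); x0,y0,x1,y1=b
    cv2.imwrite(f"pics/{n}5.png",im)
    cv2.imwrite(f"pics/{n}5z.png",cv2.resize(im[y0:y1,x0:x1],None,fx=4,fy=4,interpolation=cv2.INTER_CUBIC))
```

```text
t 10.5333 disp [57.1 39.8 17.2] slide [ 0.  44.2  0.3] turn [ 0.002 -0.002  0.001] F [ 0.1 -0.2  0.2] grip -0.0004
```

View pics/scene5z.png

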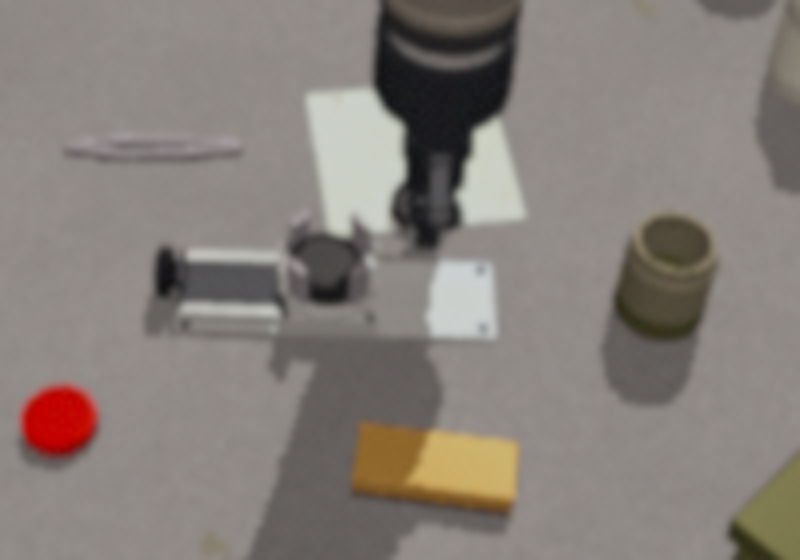

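View pics/top5z.png

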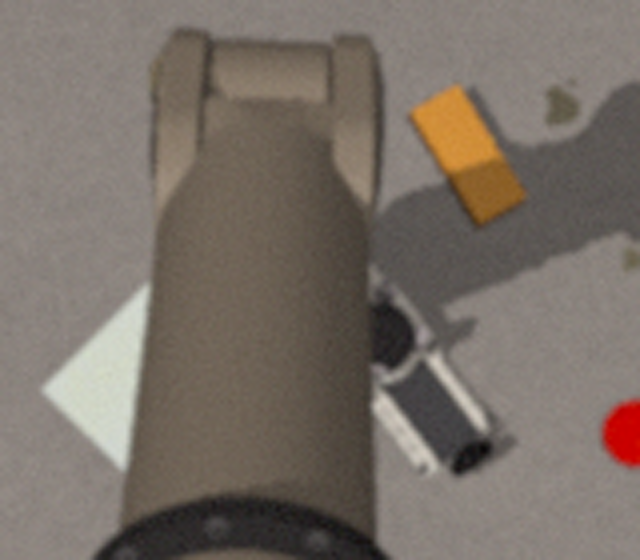

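Request:
jog_arm:
  rows:
    - {"slide": [0, 5, 0], "turn": [0, 0, 0], "claw": -1}
    - {"slide": [0, 10, 0], "turn": [0, 0, 0], "claw": -1}
    - {"slide": [0, 15, 0], "turn": [0, 0, 0], "claw": -1}
    - {"slide": [0, 20, 0], "turn": [0, 0, 0], "claw": -1}
    - {"slide": [0, 25, 0], "turn": [0, 0, 0], "claw": -1}
    - {"slide": [0, 30, 0], "turn": [0, 0, 0], "claw": -1}
    - {"slide": [0, 35, 0], "turn": [0, 0, 0], "claw": -1}
    - {"slide": [0, 39, 0], "turn": [0, 0, 0], "claw": -1}
    - {"slide": [0, 42, 0], "turn": [0, 0, 0], "claw": -1}
    - {"slide": [0, 42, 0], "turn": [0, 0, 0], "claw": -1}
    - {"slide": [0, 42, 0], "turn": [0, 0, 0], "claw": -1}

```text
time: 11.55
position: [0.5488, 0.0637, 0.0173]
tcp_rot: [[-0.807, -0.59, -0.003], [-0.59, 0.807, -0.0], [0.002, 0.001, -1.0]]
force: [-0.2, -0.1, -0.3]
gripper_width: 0.0001
```

Run:
```python
from h import *
go(57,40,17)
```

```text
t 11.55 disp [56.9 80.7 17.3] slide [ -0.1 -40.7   0.3] turn [ 0.001 -0.002 -0.   ] F [-0.2 -0.1 -0.3] grip 0.0001
```

Now I back away, go straight up, and move behind towards -y for a clear view.

Request:
jog_arm:
  rows:
    - {"slide": [0, -10, 0], "turn": [0, 0, 0], "claw": -1}
    - {"slide": [0, -22, 0], "turn": [0, 0, 0], "claw": -1}
    - {"slide": [0, -28, 0], "turn": [0, 0, 0], "claw": -1}
    - {"slide": [0, -30, -30], "turn": [0, 0, 0], "claw": -1}
    - {"slide": [0, -30, -70], "turn": [0, 0, 0], "claw": -1}
    - {"slide": [0, -30, -110], "turn": [0, 0, 0], "claw": -1}
    - {"slide": [0, -50, -130], "turn": [0, 0, 0], "claw": -1}
    - {"slide": [0, -90, -130], "turn": [0, 0, 0], "claw": -1}
    - {"slide": [0, -130, -130], "turn": [0, 0, 0], "claw": -1}
    - {"slide": [0, -170, -130], "turn": [0, 0, 0], "claw": -1}
    - {"slide": [0, -210, -130], "turn": [0, 0, 0], "claw": -1}
    - {"slide": [0, -240, -130], "turn": [0, 0, 0], "claw": -1}
    - {"slide": [0, -240, -130], "turn": [0, 0, 0], "claw": -1}
    - {"slide": [0, -240, -130], "turn": [0, 0, 0], "claw": -1}

```text
time: 12.72
position: [0.6906, -0.1354, 0.1458]
tcp_rot: [[-0.811, -0.585, -0.004], [-0.585, 0.811, -0.003], [0.005, 0.0, -1.0]]
force: [-0.1, 1.7, -0.4]
gripper_width: -0.0003
```

Run:
```python
from h import *
go(57,40,17)
for n,b in(("top",(240,100,400,240)),("scene",(240,170,440,310))):
    im=viewer.get_image(n); x0,y0,x1,y1=b
    cv2.imwrite(f"pics/{n}6.png",im)
    cv2.imwrite(f"pics/{n}6z.png",cv2.resize(im[y0:y1,x0:x1],None,fx=4,fy=4,interpolation=cv2.INTER_CUBIC))
lid("top",cv2.imread("pics/top6.png"),(262,170,312,220),.011)
lid("scene",cv2.imread("pics/scene6.png"),(320,190,370,226),.008)
```

```text
t 12.7167 disp [  53.8 -163.8  145.8] slide [ -2.5 203.8 128.8] turn [ 0.    -0.005 -0.007] F [-0.1  1.7 -0.4] grip -0.0003
top 168.0 [284.5 192.9] [14.7 14.9] [0.5315 0.0881 0.011 ] [ 57.4 110.5  11. ]
scene 877.0 [351.7 207.8] [29.8 41.4] [0.5441 0.0972 0.008 ] [ 72.9 110.5   8. ]
```

View pics/scene6z.png

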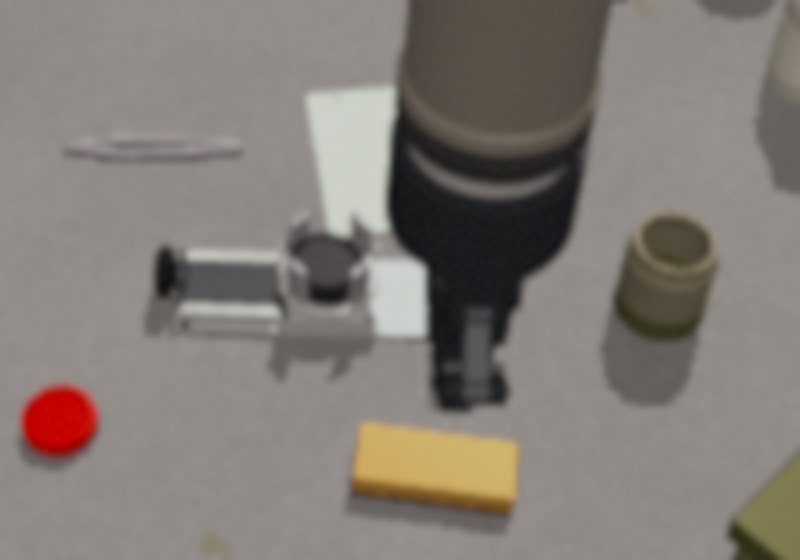

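View pics/top6z.png

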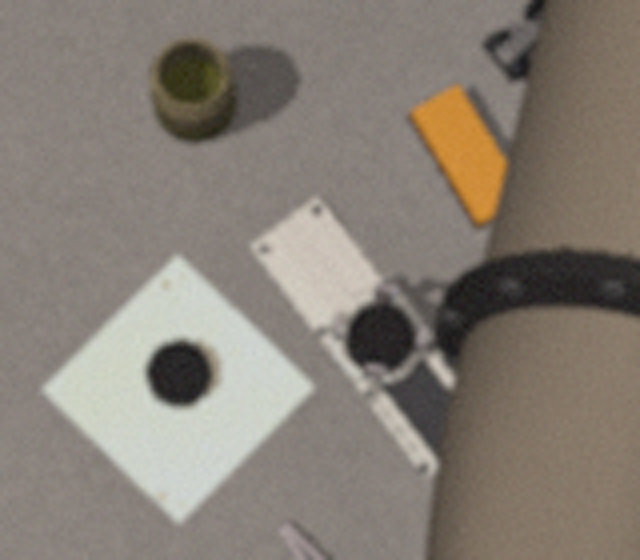

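In the top view the lid is at (284.5,192.9), well inside the card, but the scene view is blocked by the arm. I move aside to confirm it lies flat and to check the rest.

Request:
jog_arm:
  rows:
    - {"slide": [35, 0, -20], "turn": [0, 0, 0], "claw": -1}
    - {"slide": [70, 0, -40], "turn": [0, 0, 0], "claw": -1}
    - {"slide": [105, 0, -60], "turn": [0, 0, 0], "claw": -1}
    - {"slide": [140, 0, -60], "turn": [0, 0, 0], "claw": -1}
    - {"slide": [175, 0, -60], "turn": [0, 0, 0], "claw": -1}
    - {"slide": [200, 0, -60], "turn": [0, 0, 0], "claw": -1}
    - {"slide": [200, 0, -60], "turn": [0, 0, 0], "claw": -1}
    - {"slide": [200, 0, -60], "turn": [0, 0, 0], "claw": -1}
    - {"slide": [200, 0, -60], "turn": [0, 0, 0], "claw": -1}

```text
time: 13.57
position: [0.5305, -0.2459, 0.2079]
tcp_rot: [[-0.806, -0.592, -0.001], [-0.592, 0.806, 0.002], [-0.0, 0.002, -1.0]]
force: [0.1, 0.4, 0.8]
gripper_width: -0.0001
```

Run:
```python
from h import *
for n,b in(("top",(240,100,400,240)),("scene",(240,170,440,310))):
    im=viewer.get_image(n); x0,y0,x1,y1=b
    cv2.imwrite(f"pics/{n}7.png",im)
    cv2.imwrite(f"pics/{n}7z.png",cv2.resize(im[y0:y1,x0:x1],None,fx=4,fy=4,interpolation=cv2.INTER_CUBIC))
lid("top",cv2.imread("pics/top7.png"),(262,170,312,220),.011)
lid("scene",cv2.imread("pics/scene7.png"),(330,195,365,222),.008)
s=env.observe();print(s['time'],s['force'].round(1),disp(s['position']))
```

```text
top 169.0 [284.5 192.8] [14.8 15.2] [0.5319 0.0882 0.011 ] [ 57.7 110.4  11. ]
scene 128.0 [345.  208.6] [12. 14.] [0.5324 0.0846 0.008 ] [ 56.1 107.2   8. ]
13.6667 [ 0.4 -0.3 -0. ] [-140.1 -158.4  207.4]
```

View pics/scene7.png

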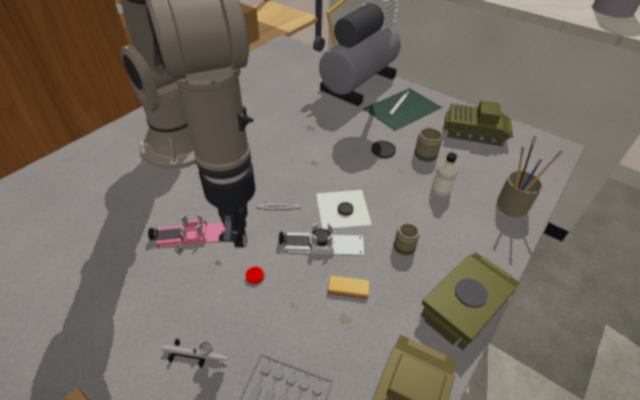

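View pics/scene7z.png

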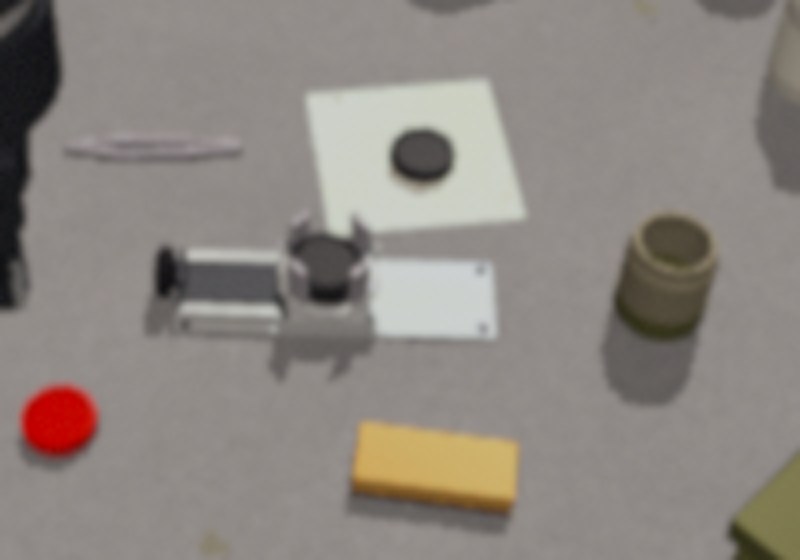

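The lid lies flat in the middle of the card, at scene (345,208). The tray is empty, the plunger is out, the pile is in the magazine, and the arm is clear and nothing else has moved.

Run:
```python
from cell import env
print(env.finish_job())
```

```text
the job is handed in; nothing more can be done
None
```

I pressed the plunger fully home once. It stalled at its predicted stop with the force rising from 5 to 14 N, then sprang back. A single lid came out, and I pushed it sideways off the tray with the shut fingertips until it lay on the card. I handed the job in at about 13.7 s.

**Lid:** In the last pictures it lies flat and wholly on the card. Its centre is about 8 mm from the card's centre, where up to roughly 39 mm was allowed. The two cameras put it within 4 mm of each other.

**The rest:** The tray is empty, the plunger is out and the remaining lids are in the magazine. The block, tweezers, jars and look-alikes look unmoved, and the arm is clear of everything. I checked the block, tweezers, jars and look-alikes by eye in the pictures, not by measurement.

No check failed. I did change one thing partway: I turned the gripper a quarter turn before pressing, because its knuckles would have come close to the magazine.

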